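Lid the washed canisters at the cold-drip bar

ROBOT

A 6-joint arm with a two-finger parallel gripper is mounted at the origin on the work surface. World frame = base frame: x ahead of the robot, y to its left, z up, the work surface at z = 0. Lengths are in mm, angles in rad, forces in N, time in s.
With the tool pointing down it reaches from about 350 to 975 mm from the base axis. Payload 17.4 kg.
Tool frame: the origin (TCP) lies at the very end of the fingers, on their centre line; the grasp point (between the pads) lies 19 mm behind it; z points along the fingers, y is the direction in which the jaws open and shut (so a half turn about z gives the same grasp; the last joint's range is limited). The gripper opens to 85 mm and grips with 20 to 120 N. Pads are 22 mm wide; open, the fingers measure 114 mm over their backs; the gripper's body (76 mm by 85 mm) begins 54 mm behind the grasp point. The pads swing forward as they close: fully open they stand 13 mm farther back than shut.
Start: joints at [1.269, 0.116, 1.442, -0, 1.584, -0.038], TCP at [176.015, 651.653, 231.303] pointing down, gripper open.
Joint ranges: [-2.83, 2.83], [-0.83, 2.19], [0.07, 2.5], [-1.14, 4.28], [0.01, 3], [-2.97, 2.97]. Speed limits (rad/s): [1.89, 1.89, 2.22, 3.14, 3.14, 3.14].

INTERFACE

Orientations are given as a rotation vector (axis times angle).
In Python, from bench import env gives the robot as it stands. The module is installed in compiled form; this text tells all that it offers.
- The arm moves only by the tool move_arm, never from a script. Its argument "deltas" is a list of rows, each a list of 5 numbers: the closure in counts, from 0 (fully open) to 255 (shut), then the shift along the tool's x, y, z in units of 50 mm (1.0 is 50 mm), then the turn about the tool's z in rad. In form: [[hand, x, y, z, turn], ...]. A call has exactly 10 rows; each row shifts and turns the commanded pose from where the row before left it, along the tool's axes as they then stand; what a row does not reach is not made up. A row lasts 1/10 s, in which the tool goes at most 50 mm and 8.59 degrees, less where a joint would pass 70% of its speed; a pose out of reach is approached as far as the arm can. A call is refused whole if a number of a shift passes 1 or a number of a turn 0.15, either way. A call with a gripper value outside its range is refused whole. The fingers move at their own pace and stop on an object; "force" is the grip in N (left out, the last holds). Time passes only in rows, so rows that do not move let the fingers close, or fill a call up. It gives the time, the measured TCP pose, the force and the opening at its end, in the units of the state.
- env.sense(): the state, without advancing time (a new reading comes with each control period).
- env.read_camera(name): name is "side" or "top"; returns the picture (400x640x3 uint8, red, green, blue); there is no depth.
- env.camera_model(name): a dict with "mtx" (3x3 intrinsics, pixels), "position" and "orientation" of the camera in the world. Camera axes: x right, y down, z forward; pixel columns grow to the right and rows downward; lengths in mm; the calibration is good to about 2 mm. A picture is of the moment at which its call begins. camera_model takes no time and is no camera call.
- env.job_done(): hands the job in, once; it reports no verdict.
Trained networks look in the newest picture that a camera, given by its name, has taken for a name from the list of things; names that differ only in an ending like _2 or _b are one class to them, and where a whole thing is asked for, a point or a joint stands for the part that bears it (a point fixed in the world has none). Each returns a list of dicts, best first, with "conf" (0 to 1); they miss things now and then, are a little off and sometimes report something else, mostly with a low value. They report only what shows in the picture. A call takes as long as a camera call. They do not tell look-alikes from the thing itself.
- env.boxes_of(camera, thing): "xyz" ([x, y, z] in mm, in world coordinates, good to about 4 mm: the middle of the surface that is visible of it).
- env.mark_of(camera, thing): "xyz" ([x, y, z] in mm, in world coordinates, good to about 4 mm: a listed point, or the origin of a listed thing).
The state is a dict: "t": time; "joints": joint angles; "dq": joint speeds; "effort": joint torques, N m; "position": TCP position; "orientation": TCP orientation; "force": force on the tool from outside, world axes, zero at the start; "ft_torque": the same for the moment, N m; "finger_gap": finger opening in mm.
Only numpy, scipy, OpenCV 4.12 (cv2) and the standard library are available. Lean on these libraries where they do the work, as an engineer would, in place of code of your own. Each camera call takes 0.05 s, during which the arm holds its last target.

TASK

The four washed stoneware canisters at the coffee bar stand open with their wooden lids lying among them: put each lid on the canister whose size and shape it fits, seated fully home so that its plug is inside the mouth and its plate lies flat on the rim. Set the lids down gently without letting them fall, leave the canisters standing where they are, and do not disturb the two drinking glasses.

Things in the scene. Friction and masses are not known exactly. Their poses are not given: they have to be found in the camera images.
- wide_mouth (a point): wide round canister, 104 mm outside diameter, 56 mm tall, walls 6 mm thick, white stoneware, open at the top, empty, 0.5 kg, standing loose on the table. The point is the centre of its mouth, level with the rim, 56 mm above the table; z is up.
- narrow_mouth (a point): narrow round canister, 68 mm outside diameter, 68 mm tall, walls 6 mm thick, white stoneware, open at the top, empty, 0.5 kg, standing loose on the table. The point is the centre of its mouth, level with the rim, 68 mm above the table; z is up.
- square_mouth (a point): square canister, 82 x 82 mm outside, 60 mm tall, walls 6 mm thick, white stoneware, open at the top, empty, 0.5 kg, standing loose on the table. The point is the centre of its mouth, level with the rim, 60 mm above the table; z is up; x and y run parallel to its sides.
- oblong_mouth (a point): oblong canister, 120 mm (along its x) by 70 mm (along its y) outside, 52 mm tall, walls 6 mm thick, white stoneware, open at the top, empty, 0.5 kg, standing loose on the table. The point is the centre of its mouth, level with the rim, 52 mm above the table; z is up.
- wide_knob (a point): pale wooden lid, round, 108 mm across, right way up, about 0.12 kg. From below: plug 78 mm across, 8 mm deep, 7 mm smaller than its canister's mouth all round; plate 8 mm thick; round knob 22 mm across, 36 mm tall, central. The point is on the knob's axis, 24 mm above the plate, 40 mm above the underside; with the lid home, 32 mm above the mouth's point. z up.
- narrow_knob (a point): pale wooden lid, round, 72 mm across, right way up, about 0.12 kg. From below: plug 42 mm across, 8 mm deep, 7 mm smaller than its canister's mouth all round; plate 8 mm thick; round knob 22 mm across, 36 mm tall, central. The point is on the knob's axis, 24 mm above the plate, 40 mm above the underside; with the lid home, 32 mm above the mouth's point. z up.
- square_knob (a point): pale wooden lid, square, 86 x 86 mm, right way up, about 0.12 kg. From below: plug 56 x 56 mm, 8 mm deep, 7 mm smaller than its canister's mouth all round; plate 8 mm thick; bar knob 40 mm (x) by 18 mm (y), 36 mm tall, central. The point is on the knob's axis, 24 mm above the plate, 40 mm above the underside; with the lid home, 32 mm above the mouth's point. z up; x, y parallel to its sides.
- oblong_knob (a point): pale wooden lid, oblong, 124 mm (along its x) by 74 mm (along its y), right way up, about 0.12 kg. From below: plug 94 x 44 mm, 8 mm deep, 7 mm smaller than its canister's mouth all round; plate 8 mm thick; bar knob 40 mm (x) by 18 mm (y), 36 mm tall, central. The point is on the knob's axis, 24 mm above the plate, 40 mm above the underside; with the lid home, 32 mm above the mouth's point. z up.
- glass1_mid (a point): small clear drinking glass, 58 mm across and 62 mm tall, standing loose and upright among the canisters and lids, to be left alone. The point is on its axis, half-way up (31 mm above the table).
- glass2_mid (a point): second small drinking glass, just like the first; also to be left alone. The point is on its axis, half-way up.
Mind the look-alikes: they are no part of the job. Leave any yellow look-alike of the part that bears oblong_knob alone. What is shaped like the part that bears narrow_knob but orange or purple is not meant.

How it is judged (in metres and radians):
At the end, for the whole second after the job is handed in: Each lid is home on its own canister: centred within 12 mm, knob point 28 to 36 mm above the rim, lid and canister level within 0.06 rad, square lid turned to within 0.26 rad of any quarter turn, oblong lid of either way round, all at rest (under 0.02 m/s) (horizontal distance between wide_knob and wide_mouth below 0.012 m and z of wide_knob in the frame of wide_mouth between 0.028 and 0.036 m and angle between each of wide_knob, wide_mouth, narrow_knob, narrow_mouth, square_knob, square_mouth, oblong_knob, oblong_mouth's own z axis and vertical below 0.06 rad and linear speed of each of wide_lid, narrow_lid, square_lid, oblong_lid below 0.02 m/s and horizontal distance between narrow_knob and narrow_mouth below 0.012 m and z of narrow_knob in the frame of narrow_mouth between 0.028 and 0.036 m and horizontal distance between square_knob and square_mouth below 0.012 m and z of square_knob in the frame of square_mouth between 0.028 and 0.036 m and (angle between the x axis of square_knob and the x axis of square_mouth, either way round below 0.26 rad or angle between the x axis of square_knob and the y axis of square_mouth, either way round below 0.26 rad) and horizontal distance between oblong_knob and oblong_mouth below 0.012 m and z of oblong_knob in the frame of oblong_mouth between 0.028 and 0.036 m and angle between the x axis of oblong_knob and the x axis of oblong_mouth, either way round below 0.26 rad); the robot touches nothing.
It fails at once if a lid is let fall (loose from the fingers and moving faster than 0.8 m/s) ((linear speed of wide_lid above 0.8 m/s and contact force between the fingers and wide_lid below 0.05 N) or (linear speed of narrow_lid above 0.8 m/s and contact force between the fingers and narrow_lid below 0.05 N) or (linear speed of square_lid above 0.8 m/s and contact force between the fingers and square_lid below 0.05 N) or (linear speed of oblong_lid above 0.8 m/s and contact force between the fingers and oblong_lid below 0.05 N)).
It fails at once if a canister is pushed more than 50 mm from where it stood (distance of any of wide_mouth, narrow_mouth, square_mouth, oblong_mouth from where it was at the start of the episode above 0.05 m).
It fails at once if a drinking glass is pushed more than 30 mm or tipped ((distance of glass1_mid from where it was at the start of the episode above 0.03 m or angle between glass1_mid's own z axis and vertical above 0.4 rad) or (distance of glass2_mid from where it was at the start of the episode above 0.03 m or angle between glass2_mid's own z axis and vertical above 0.4 rad)).
It also fails if it takes over 120 s, if anything falls off the work surface, if the arm or the gripper's body presses on something with over 40 N, if the wrist force passes 120 N, or if a joint passes its speed limit or range.

## Working session

There is one attempt and no reset: what is moved stays moved. The work goes in short steps, Python scripts to look and compute and a tool call to move; the robot and the scene stay as the last step left them, time stands still between calls to the robot, and variables do not carry over. Pictures are saved under pics/ and viewed, and the job is handed in when it is done.

Besides the shell and the picture viewer there is one more tool, called after "Call:" as a command line: name --pt "numbers of a row" for each row, then --argument value for the rest. move_arm: Moves the arm, as the interface text tells. Its arguments: {"type":"object","properties":{"deltas":{"type":"array"},"force":{"type":"number"}},"required":["deltas"]}

```bash
mkdir -p pics; cat > look.py <<'E'
from bench import env
import cv2,sys
def snap(cam,fn):
    im=env.read_camera(cam); cv2.imwrite('pics/'+fn,cv2.cvtColor(im,cv2.COLOR_RGB2BGR)); return im
E
python3 - <<'E'
from look import *
import numpy as np
for c in ('top','side'):
    snap(c,c+'0.png'); m=env.camera_model(c); print(c,m)
names='wide_mouth narrow_mouth square_mouth oblong_mouth wide_knob narrow_knob square_knob oblong_knob glass1_mid'.split()
for n in names:
    for c in ('top','side'):
        print(n,c,[(np.round(d['xyz']).tolist(),round(d['conf'],2)) for d in env.mark_of(c,n)])
s=env.sense();print(s)
E
```

```text
top {'mtx': array([[408.80246476,   0.        , 322.42043642],
       [  0.        , 408.80246476, 205.6269132 ],
       [  0.        ,   0.        ,   1.        ]]), 'position': array([ 393.15838521,   -1.72302816, 1222.40407965]), 'orientation': array([-2.18101413,  2.16341698, -0.07851775])}
side {'mtx': array([[418.25356873,   0.        , 316.98882693],
       [  0.        , 418.25356873, 201.82600567],
       [  0.        ,   0.        ,   1.        ]]), 'position': array([ 296.81223345, -762.78588494,  996.25459926]), 'orientation': array([-2.41440522,  0.27980487, -0.11348954])}
wide_mouth top [([462.0, 111.0, 56.0], 0.97)]
wide_mouth side [([463.0, 111.0, 56.0], 0.77), ([666.0, 91.0, 40.0], 0.4)]
narrow_mouth top [([619.0, 282.0, 69.0], 0.57)]
narrow_mouth side [([621.0, 285.0, 72.0], 0.83)]
square_mouth top [([503.0, 434.0, 58.0], 0.67)]
square_mouth side [([500.0, 441.0, 61.0], 0.64), ([402.0, 248.0, 31.0], 0.5)]
oblong_mouth top [([653.0, -113.0, 53.0], 0.69)]
oblong_mouth side [([652.0, -120.0, 54.0], 0.64)]
wide_knob top [([596.0, -296.0, 38.0], 0.65)]
wide_knob side []

[... 547 characters left out ...]
ss1_mid side [([445.0, -109.0, 32.0], 0.75)]
{'t': 1.0, 'joints': array([ 1.26919012e+00,  1.15989171e-01,  1.44161170e+00, -2.02913710e-05,
        1.58400490e+00, -3.77971669e-02]), 'dq': array([-0.00113169,  0.00064698,  0.0029686 , -0.00041746, -0.00209316,
        0.00155431]), 'effort': array([-6.67635450e-04, -7.31739092e+01, -6.32654142e+01,  2.92496190e-05,
        5.18161942e-04, -7.42611178e-05]), 'position': array([176.02484389, 651.64285864, 231.30317118]), 'orientation': array([ 4.13187745e-01,  3.11428460e+00, -2.56960744e-05]), 'force': array([-0.77096885,  0.79400282, -0.3364017 ]), 'ft_torque': array([-0.05572282,  0.06457717, -0.00696718]), 'finger_gap': 85.21012606288056}
```

View pics/top0.png

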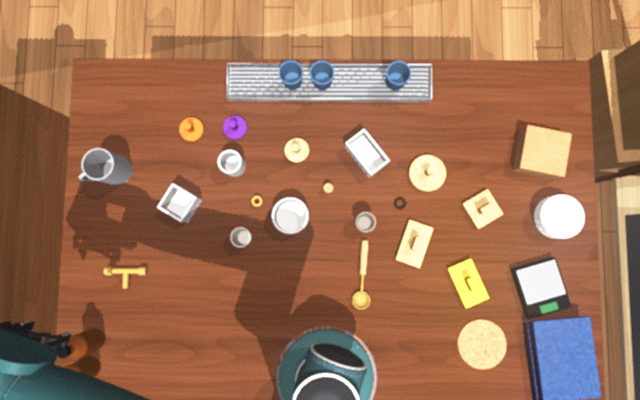

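View pics/side0.png

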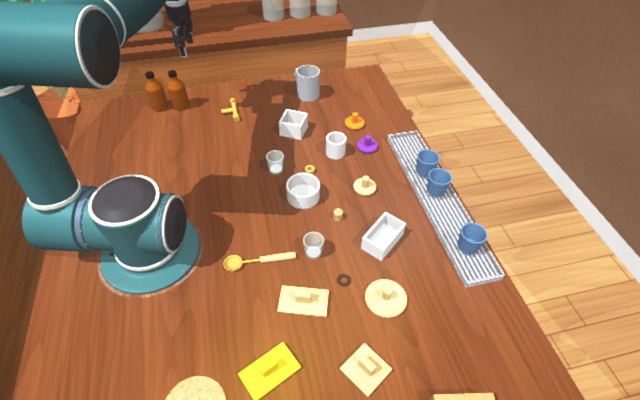

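The top view shows the pale lids: wide (427,173), square (483,208), oblong (414,243), narrow (296,150). The canisters are square (179,203), narrow (231,162), wide (290,215) and oblong (367,152), and the glasses are at (240,238) and (366,222). The yellow look-alike is at (468,283), the orange and purple ones at (191,129) and (235,127). Next I'll measure the centres and headings by fitting outlines.

```bash
cat >> look.py <<'E'
import numpy as np
from scipy.spatial.transform import Rotation as R
def proj(cam,P):
    m=env.camera_model(cam); Rm=R.from_rotvec(m['orientation']).as_matrix()
    p=(np.atleast_2d(P)-m['position'])@Rm; q=p@m['mtx'].T; return q[:,:2]/q[:,2:]
def back(cam,uv,z):
    m=env.camera_model(cam); Rm=R.from_rotvec(m['orientation']).as_matrix()
    uv=np.atleast_2d(uv).astype(float); d=np.c_[uv,np.ones(len(uv))]@np.linalg.inv(m['mtx']).T@Rm.T
    return m['position']+d*((z-m['position'][2])/d[:,2])[:,None]
E
python3 - <<'E'
from look import *
im=cv2.imread('pics/top0.png'); hsv=cv2.cvtColor(im,cv2.COLOR_BGR2HSV)
for n,(u,v) in dict(wl=(415,183),sl=(474,212),ol=(410,256),nl=(288,153),yl=(462,295),sqc=(163,200),nc=(231,152),wc=(290,200),oc=(352,145),tbl=(330,150)).items(): print(n,hsv[v,u])
tiles=[]
for (u,v) in [(427,173),(483,208),(414,243),(296,150),(179,203),(231,162),(290,215),(367,152)]:
    c=im[v-30:v+30,u-30:u+30]; tiles.append(cv2.resize(c,(200,200),interpolation=cv2.INTER_NEAREST))
cv2.imwrite('pics/tiles0.png',np.vstack([np.hstack(tiles[:4]),np.hstack(tiles[4:])]))
E
```

```text
wl [ 29  43 255]
sl [ 27  53 254]
ol [ 27  47 255]
nl [ 27  46 255]
yl [ 30 121 255]
sqc [ 10   3 253]
nc [  8   4 242]
wc [  8   4 235]
oc [  0   0 255]
tbl [ 10 144 161]
```

View pics/tiles0.png

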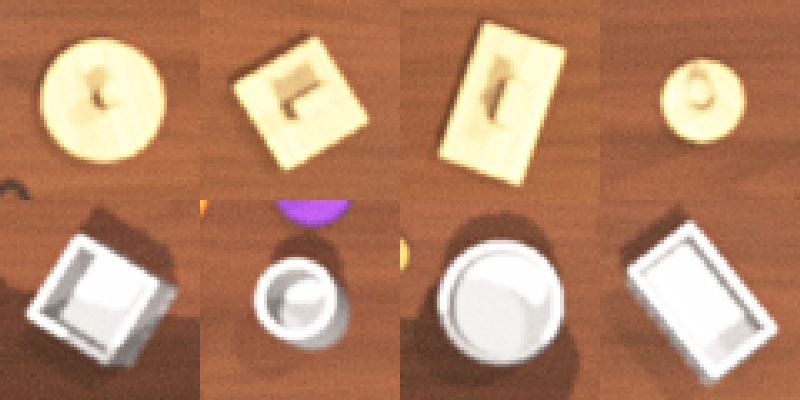

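```bash
cat > fit.py <<'E'
from look import *
im=cv2.imread('pics/top0.png'); S=6
def fit(name,u,v,z,kind,thr=None,h=34):
    c=im[v-h:v+h,u-h:u+h]; big=cv2.resize(c,None,fx=S,fy=S,interpolation=cv2.INTER_CUBIC)
    hs=cv2.cvtColor(big,cv2.COLOR_BGR2HSV).astype(int)
    if kind=='lid': m=(hs[...,0]>20)&(hs[...,0]<36)|((hs[...,2]>225)&(hs[...,1]<100))
    else: m=(hs[...,1]<60)&(hs[...,2]>thr)
    m=m.astype(np.uint8)*255
    cs,_=cv2.findContours(m,cv2.RETR_EXTERNAL,cv2.CHAIN_APPROX_NONE)
    ctr=(S*h,S*h); k=max(cs,key=cv2.contourArea)
    p=(k[:,0,:]+0.5)/S-0.5+[u-h,v-h]
    w=back('top',p,z)[:,:2].astype(np.float32)
    (rc,rs,a)=cv2.minAreaRect(w); cc,cr=cv2.minEnclosingCircle(w)
    hull=cv2.convexHull(w); M=cv2.moments(hull); g=(M['m10']/M['m00'],M['m01']/M['m00'])
    box=cv2.boxPoints(((rc),rs,a)); e=box[1]-box[0]; f=box[2]-box[1]; L=e if np.hypot(*e)>np.hypot(*f) else f
    print(name,'rect c',np.round(rc,1),'size',np.round(rs,1),'yaw long',round(float(np.arctan2(L[1],L[0]))%np.pi,3),'| circ',np.round(cc,1),round(2*cr,1),'| hull cen',np.round(g,1),'eqd',round(2*np.sqrt(M['m00']/np.pi),1))
if __name__=='__main__':
    fit('wide_lid',427,173,16,'lid');fit('square_lid',483,208,16,'lid');fit('oblong_lid',414,243,16,'lid');fit('narrow_lid',296,150,16,'lid',h=24)
    for t in (190,215,230):
        print(t)
        fit('sqc',179,203,60,'can',t);fit('narc',231,164,68,'can',t,h=22);fit('widec',290,215,56,'can',t);fit('obc',367,152,52,'can',t)
E
python3 fit.py
```

```text
wide_lid rect c [ 596.  -297.2] size [107.3 108. ] yaw long 2.508 | circ [ 596.5 -297.5] 109.4 | hull cen [ 596.5 -297.1] eqd 107.8
square_lid rect c [ 490.2 -458.2] size [88.5 88.2] yaw long 0.536 | circ [ 490.3 -458.6] 118.7 | hull cen [ 490.2 -458.2] eqd 98.7
oblong_lid rect c [ 386.7 -256.4] size [ 75.8 126.3] yaw long 2.801 | circ [ 386.  -256.6] 141.5 | hull cen [ 386.4 -256.5] eqd 109.6
narrow_lid rect c [662.7  92.9] size [70.8 72. ] yaw long 2.049 | circ [663.1  93.7] 73.9 | hull cen [662.8  93.5] eqd 72.1
190
sqc rect c [498.6 432.2] size [88.5 86.3] yaw long 1.041 | circ [498.5 432.2] 117.1 | hull cen [499.5 432.4] eqd 97.0
narc rect c [616.5 281.5] size [72.1 72.5] yaw long 2.825 | circ [615.5 281.4] 75.8 | hull cen [616.2 281.4] eqd 72.8
widec rect c [465.1 106.5] size [105.8 105.3] yaw long 0.517 | circ [464.3 106.1] 108.7 | hull cen [465.  106.2] eqd 106.1
obc rect c [ 650.9 -115.4] size [126.1  75.8] yaw long 0.665 | circ [ 650.6 -115. ] 142.2 | hull cen [ 651.  -115.3] eqd 109.6
215
sqc rect c [498.9 432.8] size [86.6 84.8] yaw long 1.042 | circ [498.7 432.5] 115.1 |
[... 190 characters left out ...]
103.3] yaw long 0.504 | circ [464.4 106.2] 106.8 | hull cen [465.3 106.2] eqd 104.2
obc rect c [ 651.4 -115.5] size [124.1  74.2] yaw long 0.669 | circ [ 651.1 -115.5] 139.6 | hull cen [ 651.2 -115.5] eqd 107.7
230
sqc rect c [498.9 432.8] size [85.  83.8] yaw long 1.039 | circ [498.7 432.5] 114.0 | hull cen [501.1 432.9] eqd 92.4
narc rect c [616.7 282. ] size [69.2 69. ] yaw long 0.393 | circ [616.7 282.1] 70.7 | hull cen [616.9 282.1] eqd 69.5
widec rect c [466.9 104.3] size [104.7  96.9] yaw long 0.849 | circ [464.4 106.2] 105.7 | hull cen [466.2 105.6] eqd 102.0
obc rect c [ 651.5 -115.4] size [123.1  72.8] yaw long 0.669 | circ [ 651.3 -115.5] 138.0 | hull cen [ 651.3 -115.4] eqd 106.2
```

```bash
python3 - <<'E'
from look import *
im=cv2.imread('pics/top0.png');si=cv2.imread('pics/side0.png')
a=cv2.resize(im[186:230,461:505],(390,390),interpolation=cv2.INTER_CUBIC)
b=cv2.resize(si[340:400,336:396],(390,390),interpolation=cv2.INTER_CUBIC)
cv2.imwrite('pics/sqlid0.png',np.hstack([a,b]))
for yaw in (0.53,0.53+np.pi/2):
    print(np.round(proj('top',[[490+20*s*np.cos(yaw),-458+20*s*np.sin(yaw),52] for s in(-1,1)]),1).tolist(), ((proj('top',[[490+20*s*np.cos(yaw),-458+20*s*np.sin(yaw),52] for s in(-1,1)])-[461,186])*390/44).round().tolist())
E
```

```text
[[491.0, 213.8], [483.5, 201.7]] [[266.0, 246.0], [200.0, 139.0]]
[[493.2, 204.2], [481.3, 211.2]] [[286.0, 162.0], [180.0, 223.0]]
```

View pics/sqlid0.png

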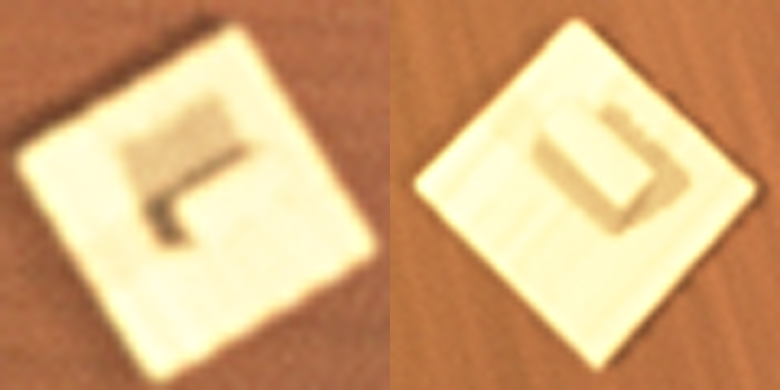

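The square lid's bar runs in the picture from about (482,211) to (493,204), a yaw of 2.10. Before moving, I'll overlay the fitted outlines on the side view as an independent check.

```bash
python3 - <<'E'
from look import *
objs=[('c',596.5,-297.2,16,54),('c',662.8,93.5,16,36),('c',616.7,282,68,34),('c',465,106.2,56,52),
('r',490.2,-458.2,16,86,86,.53),('r',386.6,-256.5,16,124,74,2.80),('r',498.9,432.8,60,82,82,1.04),('r',651.2,-115.4,52,120,70,.668)]
tiles=[]
for cam,S in (('side',1),('top',1)):
    im=cv2.imread(f'pics/{cam}0.png')
    row=[]
    for o in objs:
        if o[0]=='c':
            t=np.linspace(0,2*np.pi,60); P=np.c_[o[1]+o[4]*np.cos(t),o[2]+o[4]*np.sin(t),0*t+o[3]]
        else:
            a,b,y=o[4]/2,o[5]/2,o[6]; q=np.array([[a,b],[-a,b],[-a,-b],[a,-b]])@np.array([[np.cos(y),np.sin(y)],[-np.sin(y),np.cos(y)]])
            P=np.c_[q+[o[1],o[2]],np.full(4,o[3])]
        uv=proj(cam,P); c=uv.mean(0).round().astype(int); h=33
        x0=np.clip(c-h,0,[639-2*h,399-2*h]); t=cv2.resize(im[x0[1]:x0[1]+2*h,x0[0]:x0[0]+2*h],(198,198),interpolation=cv2.INTER_CUBIC)
        pts=((uv-x0+.5)*3*4).round().astype(np.int32)
        cv2.polylines(t,[pts],True,(0,0,255),1,cv2.LINE_AA,2); row.append(t)
    tiles+= [np.hstack(row[:4]),np.hstack(row[4:])]
cv2.imwrite('pics/ov_side0.png',np.vstack(tiles[:2]))
E
```

```text
(no output)
```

View pics/ov_side0.png

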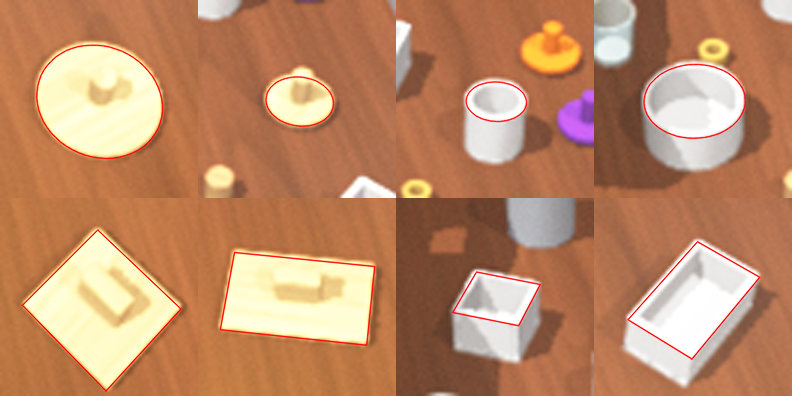

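Call:
move_arm --pt "0 0 0 0 -0.132" --pt "0 0 0 0 -0.132" --pt "0 -0.54 -0.62 0 0" --pt "0 -0.54 -0.62 0 0" --pt "0 -0.54 -0.62 0 0" --pt "0 -0.54 -0.62 0 0" --pt "0 -0.54 -0.62 0 0" --pt "0 -0.54 -0.62 0 0" --pt "0 -0.54 -0.62 0 0" --pt "0 -0.54 -0.62 0 0" --force 40

```text
t: 2.0
position: [392.9, 402.3, 231.6]
orientation: [-0.0, 3.141, 0.001]
force: [-0.3, 0.1, 0.4]
finger_gap: 85.4
```

Call:
move_arm --pt "0 -0.54 -0.62 0 0" --pt "0 -0.54 -0.62 0 0" --pt "0 -0.54 -0.62 0 0" --pt "0 -0.54 -0.62 0 0" --pt "0 -0.54 -0.62 0 0" --pt "0 -0.54 -0.62 0.3 0" --pt "0 -0.54 -0.62 0.6 0" --pt "0 -0.54 -0.62 0.6 0" --pt "0 -0.54 -0.62 0.6 0" --pt "0 -0.54 -0.62 0.6 0"

```text
t: 3.0
position: [661.1, 94.4, 97.4]
orientation: [-0.0, 3.141, 0.0]
force: [0.9, 0.9, 0.8]
finger_gap: 85.7
```

```bash
cat > go.py <<'E'
# usage: go.py X Y Z jawyaw : needed deltas in tool units
from look import *
import math
def st(): 
    s=env.sense(); Rm=R.from_rotvec(s['orientation']).as_matrix(); j=math.atan2(Rm[1,1],Rm[0,1])
    print('t',round(s['t'],1),'pos',np.round(s['position'],1),'jaw',round(j,3),'tilt',round(math.acos(-Rm[2,2]),4),'q1,q6',np.round(s['joints'][[0,5]],2),'gap',round(s['finger_gap'],1),'F',np.round(s['force'],1)); return s,Rm,j
s,Rm,j=st()
if len(sys.argv)>3:
    T=np.array(list(map(float,sys.argv[1:4]))); d=(T-s['position'])@Rm/50; print('delta now-frame',np.round(d,3),'dist',round(np.linalg.norm(d)*50))
    if len(sys.argv)>4:
        jt=float(sys.argv[4]); 
        dj=(jt-j+math.pi)%(2*math.pi)-math.pi
        c,si=math.cos(jt),math.sin(jt); Rt=np.array([[-si,c,0],[c,si,0],[0,0,-1.]])
        print('turn',round(-dj,3),'delta after turn',np.round((T-s['position'])@Rt/50,3))
E
python3 go.py 663 93.5 21 1.5708
```

```text
t 3.0 pos [661.1  94.4  97.4] jaw 1.571 tilt 0.0004 q1,q6 [ 0.1  -1.47] gap 85.7 F [0.9 0.9 0.8]
delta now-frame [-0.037 -0.019  1.527] dist 76
turn 0.0 delta after turn [-0.038 -0.019  1.527]
```

Call:
move_arm --pt "0 0 0 0 0" --pt "0 0 0 0.3 0" --pt "0 0 0 0.4 0" --pt "0 0 0 0.4 0" --pt "0 0 0 0.2 0" --pt "0 0 0 0.1 0" --pt "0 0 0 0 0" --pt "0 0 0 0 0" --pt "0 0 0 0 0" --pt "0 0 0 0 0"

```text
t: 4.0
position: [660.6, 96.0, 29.2]
orientation: [-0.0, 3.14, 0.0]
force: [-0.6, -0.3, -1.0]
finger_gap: 85.4
```

```bash
python3 go.py 663 93.5 21 1.5708
```

```text
t 4.0 pos [660.6  96.   29.2] jaw 1.571 tilt 0.0011 q1,q6 [ 0.11 -1.46] gap 85.4 F [-0.6 -0.3 -1. ]
delta now-frame [-0.048 -0.05   0.164] dist 9
turn 0.0 delta after turn [-0.048 -0.05   0.164]
```

Call:
move_arm --pt "0 -0.05 -0.05 0.08 0" --pt "0 0 0 0.08 0" --pt "0 0 0 0 0" --pt "255 0 0 0 0" --pt "255 0 0 0 0" --pt "255 0 0 0 0" --pt "255 0 0 0 0" --pt "255 0 0 0 0" --pt "255 0 0 0 0" --pt "255 0 0 0 0"

```text
t: 5.0
position: [662.9, 93.4, 20.6]
orientation: [-0.0, 3.141, 0.0]
force: [-0.6, 0.8, 3.1]
finger_gap: 20.9
```

```bash
python3 go.py 616.7 282 130 1.5708
```

```text
t 5.0 pos [662.9  93.4  20.6] jaw 1.571 tilt 0.0004 q1,q6 [ 0.1  -1.47] gap 20.9 F [-0.6  0.8  3.1]
delta now-frame [ 0.922  3.772 -2.187] dist 223
turn 0.0 delta after turn [ 0.923  3.771 -2.187]
```

Call:
move_arm --pt "255 0 0 -0.3 0" --pt "255 0 0 -0.6 0" --pt "255 0 0 -0.6 0" --pt "255 0.13 0.5 -0.5 0" --pt "255 0.15 0.6 0 0" --pt "255 0.15 0.6 0 0" --pt "255 0.15 0.6 0 0" --pt "255 0.15 0.6 0 0" --pt "255 0.12 0.5 0 0" --pt "255 0.07 0.37 0 0"

```text
t: 6.0
position: [616.2, 283.5, 121.3]
orientation: [-0.002, 3.141, 0.0]
force: [-1.2, -0.6, -0.8]
finger_gap: 20.9
```

```bash
python3 go.py 616.7 282 81 1.5708; python3 -c "
from look import *
im=snap('side','s1.png');cv2.imwrite('pics/s1z.png',cv2.resize(im[60:220,250:450,::-1],(800,640))[:600])"
```

```text
t 6.0 pos [616.2 283.5 121.3] jaw 1.572 tilt 0.0005 q1,q6 [ 0.39 -1.18] gap 20.9 F [-1.2 -0.6 -0.8]
delta now-frame [-0.01  -0.03   0.807] dist 40
turn 0.001 delta after turn [-0.011 -0.029  0.807]
```

View pics/s1z.png

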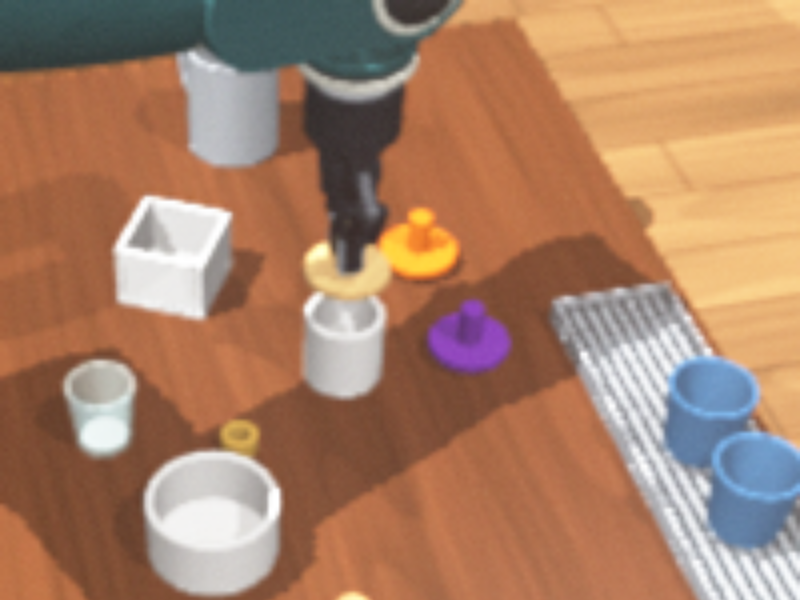

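The lid is held level, directly over the narrow canister (about (345,330) in the zoomed view). Lowering it now.

Call:
move_arm --pt "255 0 0 0.2 0" --pt "255 0 0 0.3 0" --pt "255 0 0 0.16 0" --pt "255 0 0 0.08 0" --pt "255 0 0 0.06 0" --pt "255 0 0 0 0" --pt "255 0 0 0 0" --pt "255 0 0 0 0" --pt "255 0 0 0 0" --pt "255 0 0 0 0"

```text
t: 7.05
position: [616.9, 281.8, 80.7]
orientation: [-0.0, 3.141, -0.0]
force: [1.3, -2.0, 2.0]
finger_gap: 21.1
```

```bash
python3 go.py 616.7 282 81 1.5708
```

```text
t 7.0 pos [616.9 281.8  80.7] jaw 1.571 tilt 0.0005 q1,q6 [ 0.39 -1.18] gap 21.1 F [ 1.3 -2.   2. ]
delta now-frame [ 0.004  0.004 -0.007] dist 0
turn 0.0 delta after turn [ 0.004  0.004 -0.007]
```

Call:
move_arm --pt "0 0 0 0 0" --pt "0 0 0 0 0" --pt "0 0 0 0 0" --pt "0 0 0 0 0" --pt "0 0 0 -0.1 0" --pt "0 0 0 -0.5 0" --pt "0 0 0 -0.6 0" --pt "0 0 0 -0.6 0" --pt "0 0 0 -0.4 0" --pt "0 0 0 0 0"

```text
t: 8.05
position: [617.6, 282.3, 194.5]
orientation: [-0.0, 3.137, 0.003]
force: [-0.0, -0.3, 0.8]
finger_gap: 85.1
```

```bash
python3 go.py 596.5 -297.2 90 1.5708; python3 -c "
from look import *
im=snap('side','s2.png');cv2.imwrite('pics/s2z.png',cv2.resize(im[60:220,250:450,::-1],(800,640))[:600])"
```

```text
t 8.1 pos [617.6 282.3 194.5] jaw 1.571 tilt 0.0051 q1,q6 [ 0.39 -1.18] gap 85.1 F [-0.  -0.3  0.8]
delta now-frame [  0.434 -11.594   2.066] dist 589
turn 0.0 delta after turn [  0.423 -11.59    2.09 ]
```

View pics/s2z.png

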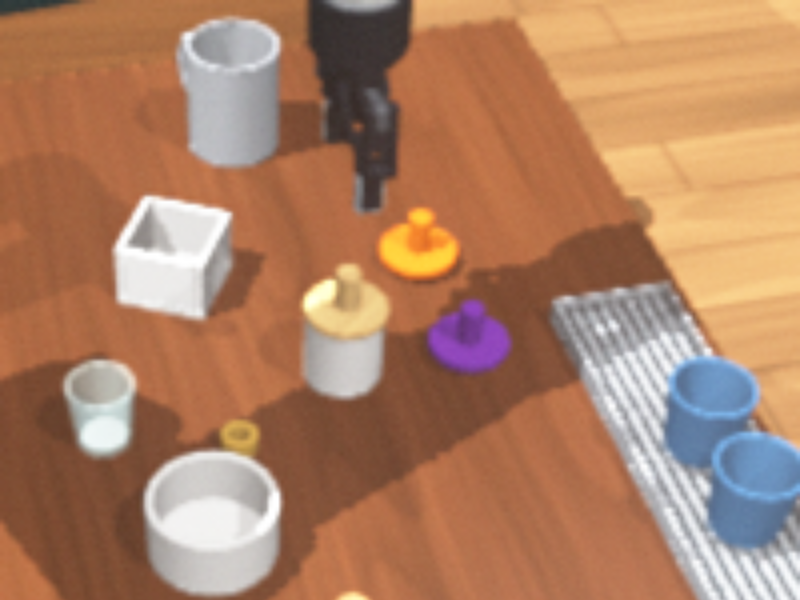

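The narrow lid is seated flat on its canister (about (345,300) zoomed). On to the wide lid.

Call:
move_arm --pt "0 0 -0.3 0 0" --pt "0 0 -0.6 0 0" --pt "0 0.05 -0.8 0 0" --pt "0 0.05 -0.8 0 0" --pt "0 0.05 -0.8 0 0" --pt "0 0.05 -0.8 0 0" --pt "0 0.05 -0.8 0 0" --pt "0 0.05 -0.8 0 0" --pt "0 0.05 -0.8 0 0" --pt "0 0.05 -0.8 0 0"

```text
t: 9.1
position: [595.6, -85.2, 189.1]
orientation: [0.0, -3.14, -0.0]
force: [-0.1, -0.2, -0.1]
finger_gap: 85.5
```

Call:
move_arm --pt "0 0.02 -0.8 0 0" --pt "0 0 -0.8 0 0" --pt "0 0 -0.8 0 0" --pt "0 0 -0.8 0 0" --pt "0 0 -0.6 0.3 0" --pt "0 0 -0.4 0.6 0" --pt "0 0 -0.1 0.6 0" --pt "0 0 0 0.6 0" --pt "0 0 0 0 0" --pt "0 0 0 0 0"

```text
t: 10.1
position: [595.2, -298.2, 85.2]
orientation: [-0.0, -3.14, -0.001]
force: [0.2, -0.1, 1.4]
finger_gap: 85.5
```

```bash
python3 go.py 596.5 -297.2 21 1.5708
```

```text
t 10.1 pos [ 595.2 -298.2   85.2] jaw 1.571 tilt 0.0016 q1,q6 [-0.5  -2.07] gap 85.5 F [ 0.2 -0.1  1.4]
delta now-frame [-0.029  0.019  1.284] dist 64
turn -0.0 delta after turn [-0.027  0.02   1.284]
```

Call:
move_arm --pt "0 -0.03 0.02 0.3 0" --pt "0 0 0 0.5 0" --pt "0 0 0 0.28 0" --pt "0 0 0 0.2 0" --pt "0 0 0 0 0" --pt "0 0 0 0 0" --pt "255 0 0 0 0" --pt "255 0 0 0 0" --pt "255 0 0 0 0" --pt "255 0 0 0 0"

```text
t: 11.1
position: [597.4, -297.1, 21.7]
orientation: [-0.0, 3.141, -0.0]
force: [0.7, -0.1, -0.5]
finger_gap: 28.5
```

Call:
move_arm --pt "255 0 0 0 0" --pt "255 0 0 0 0" --pt "255 0 0 -0.1 0" --pt "255 0 0 -0.3 0" --pt "255 0 0 -0.6 0" --pt "255 0 0 -0.6 0" --pt "255 0 0 -0.6 0" --pt "255 0 0 -0.3 0" --pt "255 0 0 0 0" --pt "255 0 0 0 0"

```text
t: 12.1
position: [597.0, -296.9, 145.5]
orientation: [0.0, -3.141, -0.001]
force: [0.2, -0.5, -1.8]
finger_gap: 21.0
```

```bash
python3 go.py 465.1 106.2 130 1.5708
```

```text
t 12.1 pos [ 597.  -296.9  145.5] jaw 1.571 tilt 0.0008 q1,q6 [-0.5  -2.07] gap 21.0 F [ 0.2 -0.5 -1.8]
delta now-frame [2.637 8.063 0.314] dist 424
turn 0.0 delta after turn [2.639 8.063 0.309]
```

Call:
move_arm --pt "255 0.1 0.3 0 0" --pt "255 0.2 0.6 0 0" --pt "255 0.26 0.8 0 0" --pt "255 0.26 0.8 0 0" --pt "255 0.26 0.8 0 0" --pt "255 0.26 0.8 0 0" --pt "255 0.26 0.8 0 0" --pt "255 0.26 0.8 0 0" --pt "255 0.26 0.8 0 0" --pt "255 0.26 0.8 0 0"

```text
t: 13.1
position: [476.4, 69.7, 144.9]
orientation: [0.0, -3.14, 0.0]
force: [1.1, 0.6, -1.3]
finger_gap: 21.0
```

Call:
move_arm --pt "255 0.16 0.5 0 0" --pt "255 0.1 0.26 0.2 0" --pt "255 0 0 0.4 0" --pt "255 0 0 0.2 0" --pt "255 0 0 0 0" --pt "255 0 0 0 0" --pt "255 0 0 0 0" --pt "255 0 0 0 0" --pt "255 0 0 0 0" --pt "255 0 0 0 0"

```text
t: 14.1
position: [465.4, 105.8, 106.7]
orientation: [-0.0, 3.141, 0.0]
force: [0.2, -0.2, -1.2]
finger_gap: 20.9
```

```bash
python3 go.py 465.1 106.2 69.5 1.5708; python3 -c "
from look import *
im=snap('side','s3.png');cv2.imwrite('pics/s3z.png',cv2.resize(im[100:260,220:420,::-1],(750,600)))"
```

```text
t 14.1 pos [465.4 105.8 106.7] jaw 1.571 tilt 0.0004 q1,q6 [ 0.17 -1.4 ] gap 20.9 F [ 0.2 -0.2 -1.2]
delta now-frame [0.006 0.007 0.744] dist 37
turn 0.0 delta after turn [0.005 0.007 0.744]
```

View pics/s3z.png

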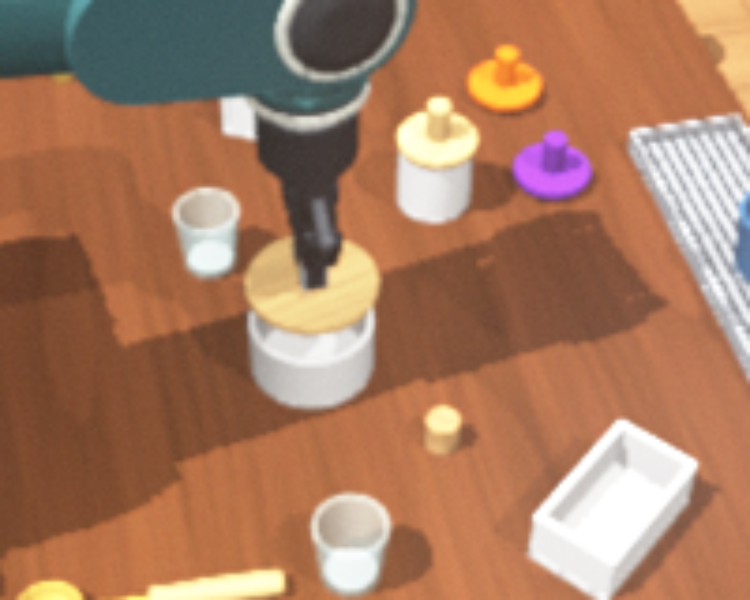

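The lid is level and centred above the wide canister (about (312,290) zoomed). Lowering and releasing.

Call:
move_arm --pt "255 0 0 0.2 0" --pt "255 0 0 0.3 0" --pt "255 0 0 0.14 0" --pt "255 0 0 0.06 0" --pt "255 0 0 0.05 0" --pt "255 0 0 0 0" --pt "255 0 0 0 0" --pt "255 0 0 0 0" --pt "255 0 0 0 0" --pt "255 0 0 0 0"

```text
t: 15.15
position: [465.3, 105.9, 69.7]
orientation: [-0.0, 3.142, -0.0]
force: [-7.0, -0.8, 9.6]
finger_gap: 20.9
```

Call:
move_arm --pt "0 0 0 0 0" --pt "0 0 0 0 0" --pt "0 0 0 0 0" --pt "0 0 0 0 0" --pt "0 0 0 -0.1 0" --pt "0 0 0 -0.5 0" --pt "0 0 0 -0.6 0" --pt "0 0 0 -0.6 0" --pt "0 0 0 -0.4 0" --pt "0 0 0 0 0"

```text
t: 16.15
position: [466.2, 106.1, 182.3]
orientation: [-0.0, 3.137, 0.001]
force: [0.2, -0.2, -0.0]
finger_gap: 85.6
```

```bash
python3 go.py 490.2 -458.2 90 0.53; python3 -c "
from look import *
im=snap('side','s4.png');cv2.imwrite('pics/s4z.png',cv2.resize(im[100:260,220:420,::-1],(750,600)))"
```

```text
t 16.1 pos [466.2 106.1 182.3] jaw 1.571 tilt 0.0046 q1,q6 [ 0.17 -1.4 ] gap 85.6 F [ 0.2 -0.2 -0. ]
delta now-frame [ -0.469 -11.287   1.84 ] dist 572
turn 1.041 delta after turn [-9.979 -5.292  1.847]
```

View pics/s4z.png

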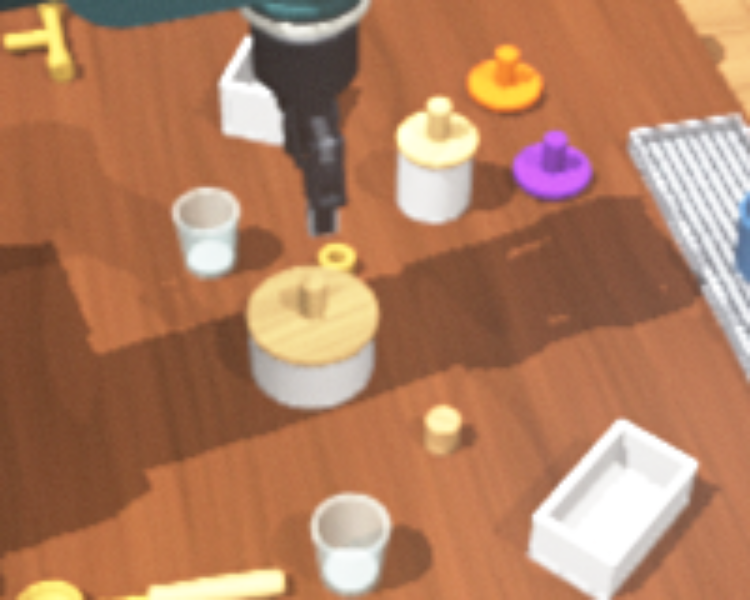

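The wide lid is home too, flat on its rim (about (312,315) zoomed). Next is the square lid.

Call:
move_arm --pt "0 0 -0.3 0 0" --pt "0 -0.03 -0.6 0 0" --pt "0 -0.03 -0.75 0 0" --pt "0 -0.03 -0.75 0 0" --pt "0 -0.03 -0.75 0 0" --pt "0 -0.03 -0.75 0 0" --pt "0 -0.03 -0.75 0 0" --pt "0 -0.03 -0.75 0 0" --pt "0 -0.03 -0.75 0 0" --pt "0 -0.03 -0.75 0 0"

```text
t: 17.2
position: [478.2, -240.6, 177.7]
orientation: [-0.0, -3.14, -0.001]
force: [0.2, -0.3, -0.6]
finger_gap: 85.4
```

Call:
move_arm --pt "0 -0.03 -0.75 0 0" --pt "0 -0.03 -0.75 0 0" --pt "0 -0.03 -0.75 0 0" --pt "0 -0.03 -0.75 0 0" --pt "0 -0.03 -0.75 0 0" --pt "0 -0.03 -0.6 0 0" --pt "0 0 -0.04 0 0" --pt "0 0 0 0 0.13" --pt "0 0 0 0.2 0.13" --pt "0 0 0 0.3 0.13"

```text
t: 18.2
position: [487.9, -458.2, 153.3]
orientation: [0.616, 3.08, 0.0]
force: [0.2, -0.3, 0.3]
finger_gap: 85.4
```

Call:
move_arm --pt "0 0 0 0.3 0.13" --pt "0 0 0 0.3 0.13" --pt "0 0 0 0.3 0.13" --pt "0 0 0 0.3 0.13" --pt "0 0 0 0 0.13" --pt "0 0 0 0 0" --pt "0 0 0 0 0" --pt "0 0 0 0 0" --pt "0 0 0 0 0" --pt "0 0 0 0 0"

```text
t: 19.2
position: [487.9, -458.6, 94.1]
orientation: [1.559, 2.727, -0.0]
force: [-0.1, -0.3, -0.2]
finger_gap: 85.5
```

```bash
python3 go.py 490.2 -458.2 21 0.53; python3 -c "
from look import *
im=snap('side','s5.png');cv2.imwrite('pics/s5z.png',cv2.resize(im[250:400,250:450,::-1],(800,600)))"
```

```text
t 19.2 pos [ 487.9 -458.6   94.1] jaw 0.532 tilt 0.0003 q1,q6 [-0.79 -1.32] gap 85.5 F [-0.1 -0.3 -0.2]
delta now-frame [-0.016  0.044  1.462] dist 73
turn 0.002 delta after turn [-0.016  0.044  1.462]
```

View pics/s5z.png

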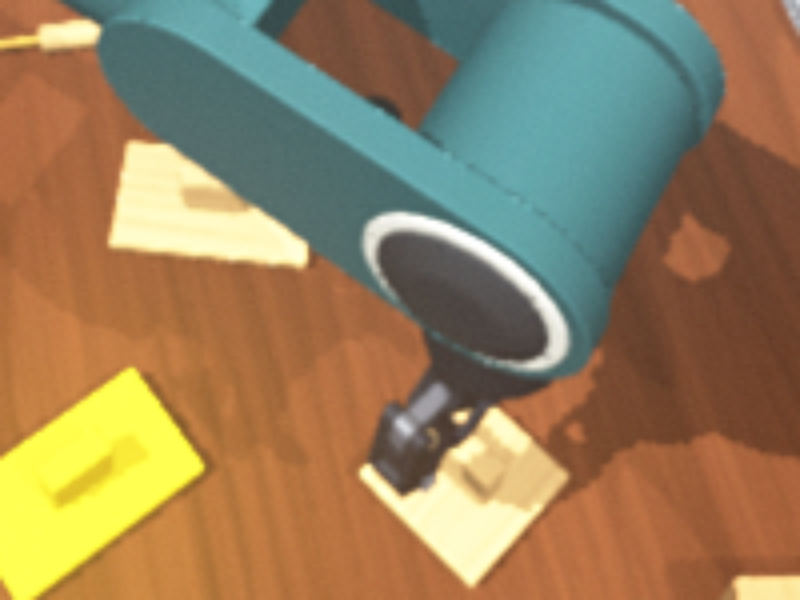

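The jaws straddle the square lid's bar (bar about (490,470) zoomed). Descending and gripping.

Call:
move_arm --pt "0 -0.02 0.04 0.3 0" --pt "0 0 0 0.5 0" --pt "0 0 0 0.4 0" --pt "0 0 0 0.2 0" --pt "0 0 0 0.06 0" --pt "0 0 0 0 0" --pt "0 0 0 0 0" --pt "255 0 0 0 0" --pt "255 0 0 0 0" --pt "255 0 0 0 0"

```text
t: 20.25
position: [490.2, -458.6, 21.4]
orientation: [1.56, 2.726, -0.0]
force: [-0.3, -0.3, -0.2]
finger_gap: 44.2
```

Call:
move_arm --pt "255 0 0 0 0" --pt "255 0 0 0 0" --pt "255 0 0 0 0" --pt "255 0 0 0 0" --pt "255 0 0 -0.1 0" --pt "255 0 0 -0.3 0" --pt "255 0 0 -0.6 0" --pt "255 0 0 -0.6 0" --pt "255 0 0 -0.6 0" --pt "255 0 0 -0.3 0"

```text
t: 21.25
position: [490.6, -459.0, 150.1]
orientation: [1.559, 2.723, -0.002]
force: [0.6, -0.7, -1.4]
finger_gap: 17.2
```

```bash
python3 go.py 498.9 432.8 130 1.04; python3 go.py 498.9 432.8 130 1.5708
```

```text
t 21.2 pos [ 490.6 -459.   150.1] jaw 0.531 tilt 0.0039 q1,q6 [-0.79 -1.32] gap 17.2 F [ 0.6 -0.7 -1.4]
delta now-frame [15.298  9.175  0.352] dist 892
turn -0.509 delta after turn [ 8.886 15.466  0.401]
t 21.2 pos [ 490.6 -459.   150.1] jaw 0.531 tilt 0.0039 q1,q6 [-0.79 -1.32] gap 17.2 F [ 0.6 -0.7 -1.4]
delta now-frame [15.298  9.175  0.352] dist 892
turn -1.04 delta after turn [-0.166 17.836  0.401]
```

Call:
move_arm --pt "255 0 0 0 -0.127" --pt "255 0 0 0 -0.127" --pt "255 0 0 0 -0.127" --pt "255 0 0 0 -0.128" --pt "255 0.2 0.35 0 0" --pt "255 0.3 0.52 0 0" --pt "255 0.4 0.7 0 0" --pt "255 0.4 0.7 0 0" --pt "255 0.4 0.7 0 0" --pt "255 0.4 0.7 0 0"

```text
t: 22.25
position: [492.0, -245.5, 145.9]
orientation: [-0.824, -3.031, -0.0]
force: [0.9, 0.1, -0.3]
finger_gap: 17.5
```

Call:
move_arm --pt "255 0.4 0.7 0 0" --pt "255 0.4 0.7 0 0" --pt "255 0.4 0.7 0 0" --pt "255 0.4 0.7 0 0" --pt "255 0.4 0.7 0 0" --pt "255 0.4 0.7 0 0" --pt "255 0.4 0.7 0 0" --pt "255 0.4 0.7 0 0" --pt "255 0.4 0.7 0 0" --pt "255 0.4 0.7 0 0"

```text
t: 23.25
position: [496.7, 157.7, 146.1]
orientation: [0.824, 3.032, 0.0]
force: [1.0, -0.8, -0.8]
finger_gap: 17.4
```

```bash
python3 go.py 498.9 432.8 110 1.04
```

```text
t 23.2 pos [496.7 157.7 146.1] jaw 1.04 tilt 0.0001 q1,q6 [ 0.26 -0.78] gap 17.4 F [ 1.  -0.8 -0.8]
delta now-frame [2.747 4.768 0.721] dist 277
turn 0.0 delta after turn [2.747 4.768 0.721]
```

Call:
move_arm --pt "255 0.4 0.7 0 0" --pt "255 0.4 0.7 0 0" --pt "255 0.4 0.7 0 0" --pt "255 0.4 0.7 0 0" --pt "255 0.4 0.7 0 0" --pt "255 0.4 0.7 0 0" --pt "255 0.25 0.4 0.2 0" --pt "255 0.12 0.2 0.3 0" --pt "255 0 0 0.2 0" --pt "255 0 0 0 0"

```text
t: 24.25
position: [498.5, 431.7, 108.5]
orientation: [-0.824, -3.03, 0.005]
force: [-0.5, -0.3, -1.8]
finger_gap: 17.3
```

Call:
move_arm --pt "255 0 0 0 0" --pt "255 0 0 0 0" --pt "255 0 0 0 0" --pt "255 0 0 0 0" --pt "255 0 0 0 0" --pt "255 0 0 0 0" --pt "255 0 0 0 0" --pt "255 0 0 0 0" --pt "255 0 0 0 0" --pt "255 0 0 0 0"

```text
t: 25.25
position: [499.2, 433.1, 110.9]
orientation: [-0.824, -3.032, 0.0]
force: [0.0, -0.1, -1.5]
finger_gap: 17.5
```

```bash
python3 go.py 498.9 432.8 73.5 1.04; python3 -c "
from look import *
im=snap('side','s6.png');cv2.imwrite('pics/s6z.png',cv2.resize(im[60:180,230:390,::-1],(800,600)))"
```

```text
t 25.2 pos [499.2 433.1 110.9] jaw 1.04 tilt 0.0 q1,q6 [ 0.68 -0.36] gap 17.5 F [ 0.  -0.1 -1.5]
delta now-frame [ 0.001 -0.008  0.747] dist 37
turn 0.0 delta after turn [ 0.001 -0.008  0.747]
```

View pics/s6z.png

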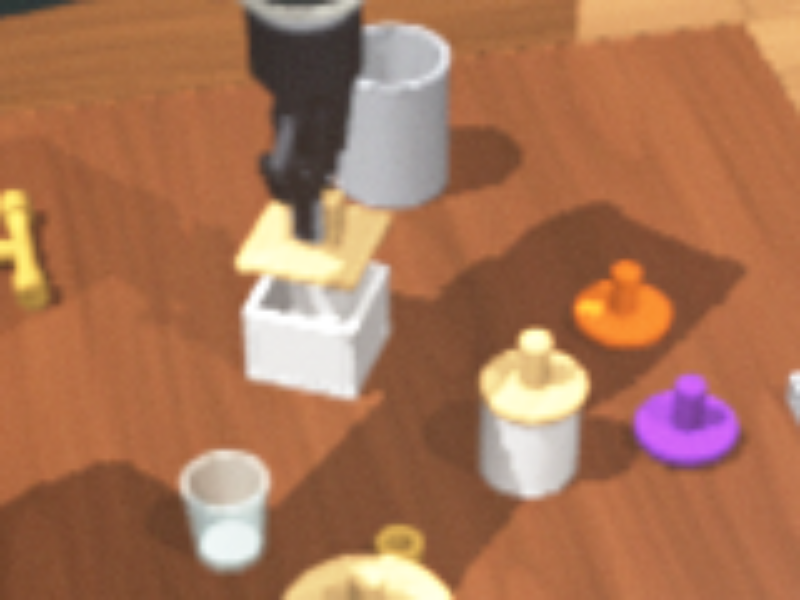

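The lid is level, aligned and centred above the square canister (about (315,245) zoomed). Lowering and releasing.

Call:
move_arm --pt "255 0 0 0.2 0" --pt "255 0 0 0.3 0" --pt "255 0 0 0.14 0" --pt "255 0 0 0.06 0" --pt "255 0 0 0.05 0" --pt "255 0 0 0 0" --pt "255 0 0 0 0" --pt "255 0 0 0 0" --pt "255 0 0 0 0" --pt "255 0 0 0 0"

```text
t: 26.3
position: [499.2, 433.1, 73.5]
orientation: [0.824, 3.031, 0.0]
force: [-0.2, 0.6, -1.1]
finger_gap: 17.5
```

Call:
move_arm --pt "0 0 0 0 0" --pt "0 0 0 0 0" --pt "0 0 0 0 0" --pt "0 0 0 0 0" --pt "0 0 0 -0.1 0" --pt "0 0 0 -0.5 0" --pt "0 0 0 -0.6 0" --pt "0 0 0 -0.6 0" --pt "0 0 0 -0.4 0" --pt "0 0 0 0 0"

```text
t: 27.3
position: [500.0, 433.8, 187.5]
orientation: [0.823, 3.029, 0.007]
force: [-0.1, 0.4, 0.8]
finger_gap: 85.5
```

```bash
python3 go.py 386.6 -256.5 90 1.23; python3 -c "
from look import *
im=snap('side','s7.png');cv2.imwrite('pics/s7z.png',cv2.resize(im[60:180,230:390,::-1],(800,600)))"
```

```text
t 27.3 pos [500.  433.8 187.5] jaw 1.04 tilt 0.0051 q1,q6 [ 0.68 -0.36] gap 85.5 F [-0.1  0.4  0.8]
delta now-frame [ -5.03  -13.063   1.896] dist 706
turn -0.19 delta after turn [ -2.477 -13.77    1.95 ]
```

View pics/s7z.png

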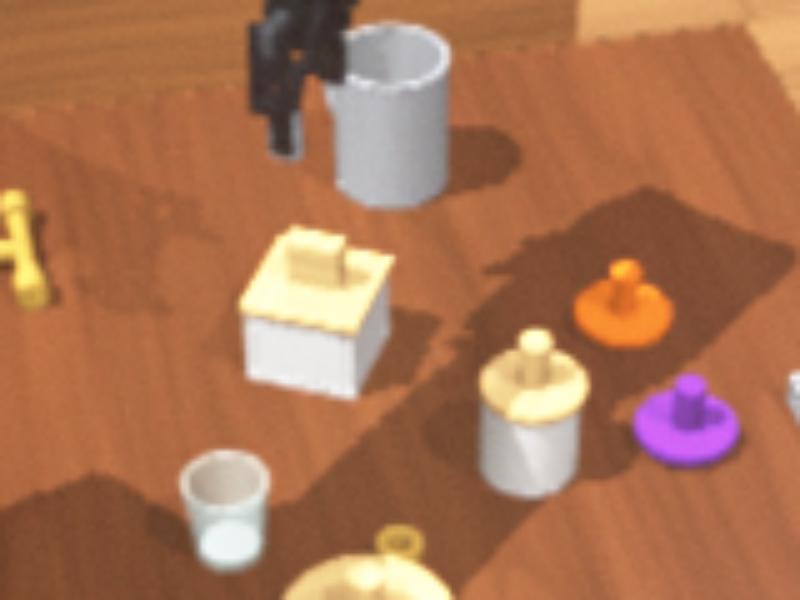

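Square lid home and flat (about (315,280) zoomed). Last is the pale oblong lid.

Call:
move_arm --pt "0 0 0 0 -0.095" --pt "0 0 0 0 -0.095" --pt "0 -0.06 -0.35 0 0" --pt "0 -0.1 -0.6 0 0" --pt "0 -0.14 -0.8 0 0" --pt "0 -0.14 -0.8 0 0" --pt "0 -0.14 -0.8 0 0" --pt "0 -0.14 -0.8 0 0" --pt "0 -0.14 -0.8 0 0" --pt "0 -0.14 -0.8 0 0"

```text
t: 28.35
position: [449.2, 144.0, 182.2]
orientation: [-0.532, -3.095, 0.001]
force: [0.9, 0.7, -0.1]
finger_gap: 85.2
```

Call:
move_arm --pt "0 -0.15 -0.8 0 0" --pt "0 -0.15 -0.8 0 0" --pt "0 -0.15 -0.8 0 0" --pt "0 -0.15 -0.8 0 0" --pt "0 -0.15 -0.8 0 0" --pt "0 -0.15 -0.8 0 0" --pt "0 -0.15 -0.8 0 0" --pt "0 -0.15 -0.8 0 0" --pt "0 -0.15 -0.8 0 0" --pt "0 -0.1 -0.5 0 0"

```text
t: 29.35
position: [388.7, -243.8, 182.3]
orientation: [-0.535, -3.094, -0.0]
force: [1.3, 0.3, 0.3]
finger_gap: 85.4
```

Call:
move_arm --pt "0 -0.03 -0.3 0.2 0" --pt "0 0 0 0.5 0" --pt "0 0 0 0.6 0" --pt "0 0 0 0.5 0" --pt "0 0 0 0 0" --pt "0 0 0 0 0" --pt "0 0 0 0 0" --pt "0 0 0 0 0" --pt "0 0 0 0 0" --pt "0 0 0 0 0"

```text
t: 30.35
position: [386.4, -256.4, 93.9]
orientation: [0.533, 3.095, -0.001]
force: [0.5, 0.6, -0.3]
finger_gap: 85.5
```

```bash
python3 go.py 386.6 -256.5 21 1.23; python3 -c "
from look import *
im=snap('side','s8.png');cv2.imwrite('pics/s8z.png',cv2.resize(im[220:370,210:410,::-1],(800,600)))"
```

```text
t 30.4 pos [ 386.4 -256.4   93.9] jaw 1.23 tilt 0.0008 q1,q6 [-0.64 -1.87] gap 85.5 F [ 0.5  0.6 -0.3]
delta now-frame [-0.003 -0.     1.458] dist 73
turn 0.0 delta after turn [-4.000e-03 -1.000e-03  1.458e+00]
```

View pics/s8z.png

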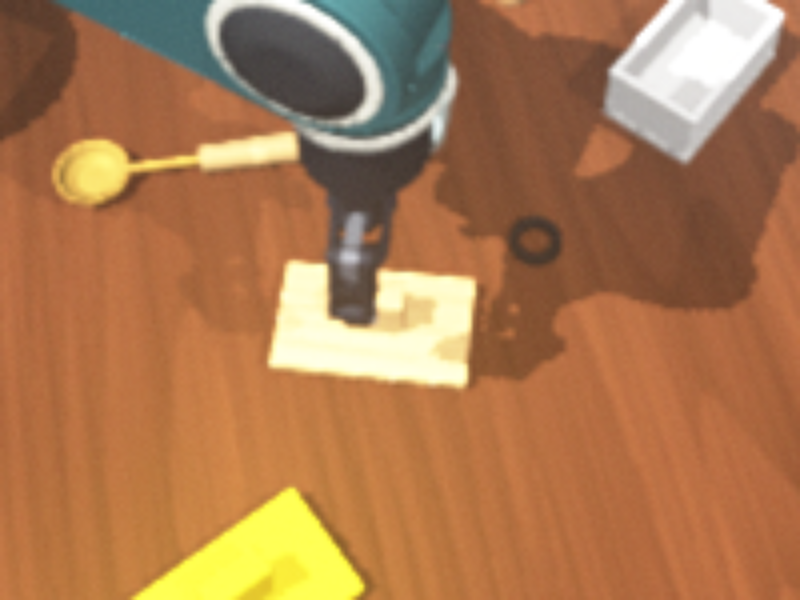

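The gripper is over the pale oblong lid, jaws across its bar (about (375,310) zoomed), and the yellow one is clear of it.

Call:
move_arm --pt "0 0 0 0.3 0" --pt "0 0 0 0.5 0" --pt "0 0 0 0.4 0" --pt "0 0 0 0.2 0" --pt "0 0 0 0.06 0" --pt "0 0 0 0 0" --pt "0 0 0 0 0" --pt "255 0 0 0 0" --pt "255 0 0 0 0" --pt "255 0 0 0 0"

```text
t: 31.4
position: [386.4, -256.4, 20.8]
orientation: [0.533, 3.096, -0.0]
force: [-0.0, -0.3, 0.0]
finger_gap: 44.1
```

Call:
move_arm --pt "255 0 0 0 0" --pt "255 0 0 0 0" --pt "255 0 0 0 0" --pt "255 0 0 0 0" --pt "255 0 0 -0.1 0" --pt "255 0 0 -0.3 0" --pt "255 0 0 -0.6 0" --pt "255 0 0 -0.6 0" --pt "255 0 0 -0.4 0" --pt "255 0 0 0 0"

```text
t: 32.4
position: [387.2, -257.0, 124.3]
orientation: [0.532, 3.092, -0.004]
force: [-0.5, -0.3, -2.4]
finger_gap: 18.0
```

```bash
python3 go.py 651.2 -115.4 105 2.239
```

```text
t 32.4 pos [ 387.2 -257.   124.3] jaw 1.23 tilt 0.005 q1,q6 [-0.64 -1.87] gap 18.0 F [-0.5 -0.3 -2.4]
delta now-frame [-4.028  4.435  0.398] dist 300
turn -1.009 delta after turn [-5.899 -1.048  0.386]
```

Call:
move_arm --pt "255 -0.2 0.22 0 0" --pt "255 -0.4 0.44 0 0" --pt "255 -0.5 0.55 0 0" --pt "255 -0.5 0.55 0 0" --pt "255 -0.5 0.55 0 0" --pt "255 -0.5 0.55 0 0" --pt "255 -0.5 0.55 0 0" --pt "255 -0.5 0.55 0 0" --pt "255 -0.3 0.33 0 0" --pt "255 -0.13 0.14 0 0"

```text
t: 33.4
position: [651.4, -112.8, 118.3]
orientation: [-0.53, -3.094, -0.001]
force: [-1.4, 0.4, -1.8]
finger_gap: 17.3
```

Call:
move_arm --pt "255 0 0 0 -0.126" --pt "255 0 0 0 -0.126" --pt "255 0 0 0 -0.126" --pt "255 0 0 0 -0.126" --pt "255 0 0 0 -0.126" --pt "255 0 0 0 -0.126" --pt "255 0 0 0 -0.126" --pt "255 0 0 0 -0.127" --pt "255 0 0 0.2 0" --pt "255 0 0 0.1 0"

```text
t: 34.4
position: [649.5, -114.6, 103.4]
orientation: [1.024, -2.968, -0.002]
force: [-0.4, 0.3, -1.6]
finger_gap: 17.6
```

Call:
move_arm --pt "255 0 0 0 0" --pt "255 0 0 0 0" --pt "255 0 0 0 0" --pt "255 0 0 0 0" --pt "255 0 0 0 0" --pt "255 0 0 0 0" --pt "255 0 0 0 0" --pt "255 0 0 0 0" --pt "255 0 0 0 0" --pt "255 0 0 0 0"

```text
t: 35.4
position: [650.2, -114.9, 105.4]
orientation: [1.03, -2.968, 0.0]
force: [0.2, 0.4, -1.5]
finger_gap: 17.5
```

```bash
python3 go.py 651.2 -115.4 65 2.239; python3 -c "
from look import *
im=snap('side','s9.png');cv2.imwrite('pics/s9z.png',cv2.resize(im[160:310,290:490,::-1],(800,600)))"
```

```text
t 35.4 pos [ 650.2 -114.9  105.4] jaw 2.239 tilt 0.0 q1,q6 [-0.21 -2.45] gap 17.5 F [ 0.2  0.4 -1.5]
delta now-frame [-0.009 -0.021  0.808] dist 40
turn 0.0 delta after turn [-0.009 -0.021  0.808]
```

View pics/s9z.png

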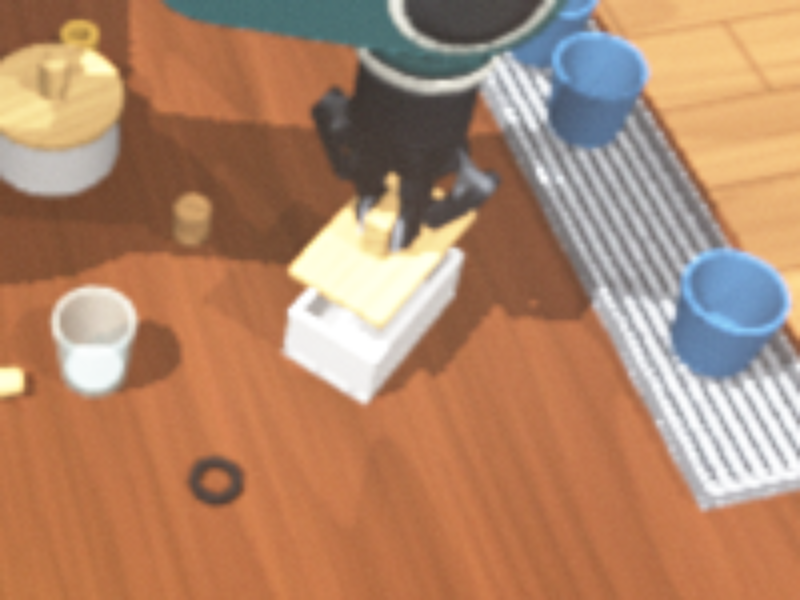

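The lid is level and aligned above the oblong canister (about (385,255) zoomed). Lowering, then releasing.

Call:
move_arm --pt "255 -0.01 -0.02 0.2 0" --pt "255 0 0 0.3 0" --pt "255 0 0 0.18 0" --pt "255 0 0 0.08 0" --pt "255 0 0 0.05 0" --pt "255 0 0 0 0" --pt "255 0 0 0 0" --pt "255 0 0 0 0" --pt "255 0 0 0 0" --pt "255 0 0 0 0"

```text
t: 36.45
position: [651.2, -115.3, 64.9]
orientation: [-1.03, 2.968, -0.0]
force: [0.3, -0.4, -0.6]
finger_gap: 17.6
```

Call:
move_arm --pt "0 0 0 0 0" --pt "0 0 0 0 0" --pt "0 0 0 0 0" --pt "0 0 0 0 0" --pt "0 0 0 -0.1 0" --pt "0 0 0 -0.5 0" --pt "0 0 0 -0.6 0" --pt "0 0 0 -0.6 0" --pt "0 0 0 -0.6 0" --pt "0 0 0 -0.3 0"

```text
t: 37.45
position: [651.8, -115.5, 203.4]
orientation: [-1.029, 2.965, -0.003]
force: [1.2, -0.5, 0.1]
finger_gap: 85.3
```

Call:
move_arm --pt "0 0.5 0.3 -0.4 0" --pt "0 0.6 0.6 0 0" --pt "0 0.6 0.6 0 0" --pt "0 0.6 0.6 0 0" --pt "0 0.6 0.6 0 0" --pt "0 0 0 0 0" --pt "0 0 0 0 0" --pt "0 0 0 0 0" --pt "0 0 0 0 0" --pt "0 0 0 0 0"

```text
t: 38.45
position: [454.3, -99.3, 219.4]
orientation: [1.03, -2.967, -0.001]
force: [-0.3, 0.6, -0.2]
finger_gap: 85.5
```

```bash
python3 - <<'E'
from look import *
import runpy
t=snap('top','topF.png'); s=snap('side','sideF.png')
for n in 'wide narrow square oblong'.split():
    for k in ('_knob','_mouth'):
        for c in ('top','side'):
            print(n+k,c,[(np.round(d['xyz']).tolist(),round(d['conf'],2)) for d in env.mark_of(c,n+k)])
for g in('glass1_mid',):
  for c in ('top','side'): print(g,[(np.round(d['xyz']).tolist(),round(d['conf'],2)) for d in env.mark_of(c,g)])
objs=[('c',465,106.2,64,54),('c',616.7,282,76,36),('r',498.9,432.8,68,86,86,1.04),('r',651.2,-115.4,60,124,74,.668)]
rows=[]
for cam in('side','top'):
    im=cv2.imread(f'pics/{cam}F.png'); row=[]
    for o in objs:
        if o[0]=='c':
            a=np.linspace(0,2*np.pi,60); P=np.c_[o[1]+o[4]*np.cos(a),o[2]+o[4]*np.sin(a),0*a+o[3]]
        else:
            a,b,y=o[4]/2,o[5]/2,o[6]; q=np.array([[a,b],[-a,b],[-a,-b],[a,-b]])@np.array([[np.cos(y),np.sin(y)],[-np.sin(y),np.cos(y)]])
            P=np.c_[q+[o[1],o[2]],np.full(4,o[3])]
        uv=proj(cam,P); x0=uv.mean(0).round().astype(int)-33
        tt=cv2.resize(im[x0[1]:x0[1]+66,x0[0]:x0[0]+66],(198,198),interpolation=cv2.INTER_CUBIC)
        cv2.polylines(tt,[((uv-x0+.5)*12).round().astype(np.int32)],True,(0,0,255),1,cv2.LINE_AA,2); row.append(tt)
    rows.append(np.hstack(row))
cv2.imwrite('pics/ovF.png',np.vstack(rows))
E
python3 go.py
```

```text
wide_knob top [([468.0, 109.0, 88.0], 0.66)]
wide_knob side [([470.0, 106.0, 90.0], 0.89)]
wide_mouth top [([498.0, 431.0, 93.0], 0.31)]
wide_mouth side [([466.0, 108.0, 59.0], 0.59)]
narrow_knob top [([621.0, 280.0, 101.0], 0.76), ([726.0, 419.0, 41.0], 0.64), ([733.0, 282.0, 39.0], 0.58)]
narrow_knob side [([731.0, 282.0, 41.0], 0.82), ([725.0, 416.0, 41.0], 0.76), ([620.0, 278.0, 102.0], 0.7)]
narrow_mouth top [([403.0, 251.0, 31.0], 0.61), ([620.0, 283.0, 69.0], 0.56)]
narrow_mouth side [([618.0, 284.0, 73.0], 0.56)]
square_knob top [([498.0, 434.0, 91.0], 0.89), ([653.0, -111.0, 54.0], 0.18)]
square_knob side [([651.0, -112.0, 81.0], 0.22)]
square_mouth top [([501.0, 433.0, 60.0], 0.43)]
square_mouth side []
oblong_knob top [([277.0, -413.0, 40.0], 0.69), ([652.0, -120.0, 86.0], 0.67)]
oblong_knob side [([653.0, -114.0, 78.0], 0.8), ([277.0, -410.0, 38.0], 0.66)]
oblong_mouth top [([654.0, -111.0, 56.0], 0.53)]
oblong_mouth side [([652.0, -119.0, 57.0], 0.61)]
glass1_mid []
glass1_mid [([446.0, -110.0, 29.0], 0.73)]
t 39.5 pos [453.7 -99.2 219.9] jaw 2.239 tilt 0.0 q1,q6 [-0.27 -2.51] gap 85.2 F [0.1 0.1 0.7]
```

View pics/ovF.png

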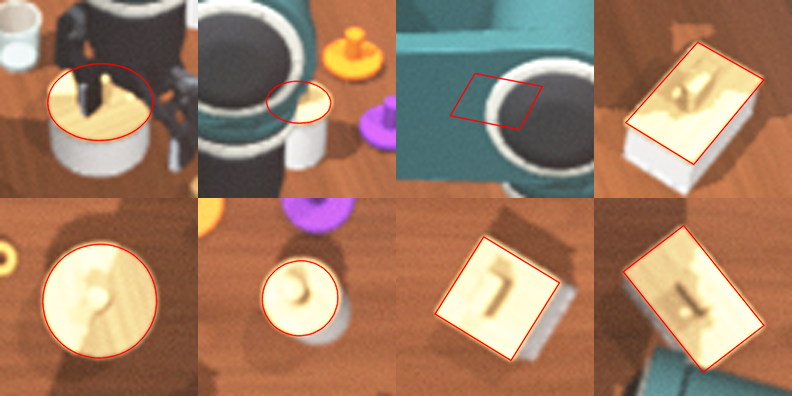

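View pics/sideF.png

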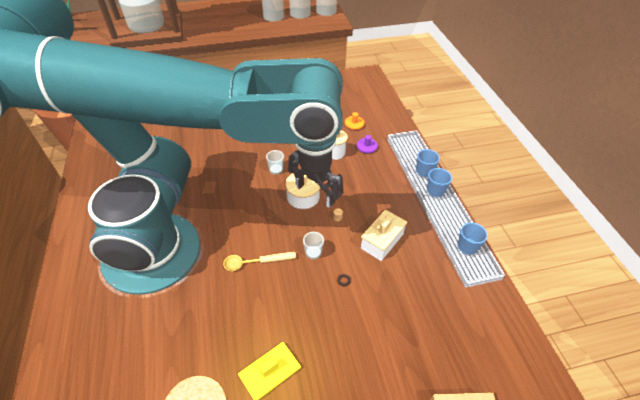

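All four lids match the outlines predicted for a seated lid. In the side view the two glasses stand unmoved at (276,162) and (313,245), and the arm hangs free at z 220. Handing in.

```bash
python3 -c "
from bench import env
print(env.job_done())"
```

```text
the job is handed in; nothing more can be done
None
```

All four lids are on their own canisters, and I handed the job in at about 39.5 s of the 120 s allowed. The hand-in gave no verdict.

**What I did:** I picked up the narrow, wide, square and pale oblong lids by their knobs, in that order. Each was lowered to rim height and released there. The yellow, orange and purple look-alikes were left alone.

**Last checks:**
- **Fit:** In the final top view, all four lids match the outlines predicted for a lid seated on its rim. In the side view the oblong and wide lids match too. The arm hid the square lid and most of the narrow lid, but side pictures taken right after those two were released showed them flat.
- **Network readings:** These put the knobs about 31–34 mm above the rims for the wide, narrow and square lids, and within about 5 mm of the canister centres. For the oblong lid the two cameras disagreed: 86 mm high from the top and 78 mm from the side, where 84 mm is expected. I trusted the outlines and the release height there, because the networks are only good to about 4 mm.
- **Forces:** The largest contact force reported at the end of a move was about 12 N, when the wide lid was set down.
- **Glasses:** Both looked unmoved in the last side picture. The network found the one near the oblong canister at its starting spot in the side view, but not in the top view because the arm hid it.

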